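# Switch the bench supply through its first notch to full on and start it

### The arm

A 6-joint arm with a two-finger parallel gripper is mounted at the origin on a cart in front of the work surface, level with it; the furniture and walls round the work are solid. World frame = base frame: x ahead of the robot, y to its left, z up, the work surface at z = 0. Lengths are in m, angles in rad, forces in N, time in s.
With the tool pointing down it reaches from about 0.35 to 0.85 m from the base axis. Payload 8.1 kg.
Tool frame: the origin (TCP) lies at the very end of the fingers, on their centre line; the grasp point (between the pads) lies 19 mm behind it; z points along the fingers, y is the line along which they close (so a half turn about z gives the same grasp; the last joint's range is limited). The gripper opens to 93 mm and grips with 3 to 60 N. Pads are 15 mm wide; open, the fingers measure 128 mm over their backs; the gripper's body (75 mm by 188 mm) begins 65 mm behind the grasp point.
Start: joints at [1.224, 0.13, 1.488, -0, 1.523, -0.085], TCP at [0.155, 0.58, 0.219] pointing down, gripper open.
Joint ranges: [-2.96, 2.96], [-0.89, 2.26], [0.02, 2.5], [-1.34, 4.48], [0, 2.73], [-2.66, 2.66]. Speed limits (rad/s): [2.39, 2.39, 2.79, 3.14, 3.14, 3.14].

### API

Orientations are given as a rotation vector (axis times angle).
In Python, from plant import monitor, eyes, ticket gives the robot as it stands.
- The arm moves only by the tool arm_command, never from a script. Its argument "deltas" is a list that holds one entry, the list of rows, each a list of 6 numbers: the shift along the world's x, y, z in cm, then the turn, a rotation vector about the world's x, y, z in degrees. In form: [[[tx, ty, tz, rx, ry, rz], ...]]. A call has 1 to 12 rows; each row shifts and turns the commanded pose from where the row before left it; what a row does not reach is not made up. A row lasts 1/12 s, in which the tool goes at most 41.7 mm and 7.16 degrees, less where a joint would pass 70% of its speed; a pose out of reach is approached as far as the arm can. A call is refused whole if a number of a shift passes 4.17 or a number of a turn 7.16, either way. A call with a gripper value outside its range is refused whole. "gripper" is the opening, from -1 (shut) to 1 (fully open), set as the call begins (left out, the last holds). The fingers move at their own pace and stop on an object; "squeeze" is the grip in N (left out, the last holds). Time passes only in rows, so rows that do not move let the fingers close. It gives the time, the measured TCP pose, the force, the opening and the grip force at its end, in the units of the state.
- monitor.read_state(): the state, without advancing time (a new reading comes with each control period).
- eyes.read_camera(name): name is "scene" or "side" or "wrist"; returns the picture (400x640x3 uint8, blue, green, red); there is no depth.
- eyes.camera_model(name): a dict with "fx", "fy", "cx", "cy" (pixels), "rvec" (rotation vector, rad) and "tvec" (3), from world to camera coordinates, as OpenCV has them. Camera axes: x right, y down, z forward; pixel columns grow to the right and rows downward; lengths in m; the calibration is good to about 2 mm. A picture is of the moment at which its call begins: read the wrist's pose just before it. camera_model takes no time and is no camera call; for the wrist camera it gives the pose at the moment of the call.
- ticket.close_job(): hands the job in; it is judged then, once.
The state is a dict: "t": time; "q": joint angles; "dq": joint speeds; "joint_torque": joint torques, N m; "tool_pos": TCP position; "orientation": TCP orientation; "force": force on the tool from outside, world axes, zero at the start; "wrist_torque": the same for the moment, N m; "opening": finger opening in m; "gripper_force": force on a finger pad.
Only numpy, scipy, OpenCV 4.12 (cv2) and the standard library are available. Lean on these libraries where they do the work, as an engineer would, in place of code of your own. Each camera call takes 0.05 s, during which the arm holds its last target. There are 200 camera calls.

### The job

Two bench supply units stand on the desk; work only the one whose lever ends in a round ball. With the fingertips push its lever away from you, past the first notch and on to its second, far stop (it snaps home by itself over the last stretch and stays there), and only then press that unit's push button right down and let it come up again. Only push and press: grip and lift nothing, do not ram the lever into its stop, and leave the other unit (bar-shaped grip) and all the loose things alone.

Things in the scene. Friction and masses are not known exactly. Their poses are not given: they have to be found in the camera images.
- ball_unit: Grey desk unit, fixed; origin on the desk under the lever pivot, x along the lever slot away from the robot (yaw within 0.45 rad), z up. Body x -100..+80, y -55..+55, z 0..48 mm. A dark hump (radius 50, 60 wide, top z 75 mm) holds the slot; three pairs of light marks: near stop, first notch, far stop. Button at x -74 mm. To be worked; left or right.
- ball_lever (a joint): Lever with the ball grip, rad. 0 near stop, leaning to the robot; 0.45 first notch, upright; 0.90 second stop (hard), leaning away. Sprung detents hold it at these three; leaving one takes up to about 10 N at the grip. Let go past 0.72 it draws itself to the second stop and stays; let go between 0.25 and 0.65 it falls into the notch. Fingers on lever over 35 N = rammed or gripped.
- ball_pivot (a point): Pivot of that lever: 25 mm above the desk at the unit's origin, axis along the unit's y. With joint value q the ball's centre lies in the unit's frame at x = 110*sin(q-0.45), y = 0, z = 25+110*cos(q-0.45) mm (z 124 at either stop, 135 at the notch)
- ball_grip (a point): Centre of the black ball, 28 mm diameter, at the end of the lever's steel rod (10 mm diameter)
- ball_button (a joint): travel (m) of the ball unit's push button: 0 up, 0.006 fully down; counts as pressed beyond 0.004; a spring brings it up; fully down takes 5 N
- ball_button_top (a point): middle of the top face of the ball unit's push button (round, 26 mm diameter), which moves straight down. Top at z = 70 mm when up; its collar is 42 mm wide, top at z = 60. It lies under the lever while this leans toward the robot and is free from above when the lever is at its second stop
- bar_unit: Grey desk unit, fixed; origin on the desk under the lever pivot, x along the lever slot away from the robot (yaw within 0.45 rad), z up. Body x -100..+80, y -55..+55, z 0..48 mm. A dark hump (radius 50, 60 wide, top z 75 mm) holds the slot; three pairs of light marks: near stop, first notch, far stop. Button at x -74 mm. Leave alone: its lever ends in a cross bar.
- bar_lever (a joint): Angle (rad) of the other unit's lever, which ends in a black cross bar 64 mm long (along the unit's y) and 16 mm thick; works the same way and stays at its near stop, 0
- bar_button (a joint): travel (m) of the other unit's push button, not to be pressed
- pen: black pen, 13x111x11 mm, lying between the two units; origin at the middle of its underside. Loose; leave alone
- tape: roll of black tape lying flat, 53x51x19 mm, between the units on the robot's side; origin at the middle of its underside. Loose; leave alone
- bit_box: small closed beige box, 57x86x28 mm, between and behind the units; origin at the middle of its underside. Loose; leave alone
- drive: flat black portable drive, 116x80x14 mm, right of the units; origin at the middle of its underside. Loose; leave alone
- cup: white mug, 82x114x91 mm, right of the units; origin at the middle of its underside. Loose; leave alone

How it is judged:
By the outcome, as a careful person would: the job done as asked, in the order asked, and still so for the second after the job is handed in, with the robot touching nothing.
It also fails if it takes over 40 s, if anything falls off the work surface, if the arm or the gripper's body presses on something with over 40 N, if the wrist force passes 120 N, or if a joint passes its speed limit or range.

## Working session

There is one attempt and no reset: what is moved stays moved. The work goes in short steps, Python scripts to look and compute and a tool call to move; the robot and the scene stay as the last step left them, time stands still between calls to the robot, and variables do not carry over. Pictures are saved under pics/ and viewed, at most 10 in all, crops included, and the job is handed in when it is done.

Besides the shell and the picture viewer there is one more tool, called after ">>>" by a JSON object that holds its "fn" and its "kwargs". arm_command: Moves the arm, as the interface text tells. Its arguments: {"type":"object","properties":{"deltas":{"type":"array"},"gripper":{"type":"number"},"squeeze":{"type":"number"}},"required":["deltas"]}

```bash
mkdir -p pics; ls; python3 - <<'E'
from plant import monitor, eyes
import cv2,numpy as np
s=monitor.read_state();print(s['t'],s['tool_pos'],s['orientation'],s['opening'])
a=eyes.read_camera("scene");b=eyes.read_camera("side")
cv2.imwrite('pics/scene0.png',a);cv2.imwrite('pics/side0.png',b)
for n in("scene","side"):
    m=eyes.camera_model(n);R=cv2.Rodrigues(np.array(m['rvec']))[0];print(n,m,-R.T@np.array(m['tvec']))
E
```

```text
pics
0.0 [0.1550808  0.57903274 0.21759428] [-4.10038691e-01 -3.11432244e+00  2.79023845e-03] 0.09272789481661958
scene {'fx': 426.82844261154855, 'fy': 426.82844261154855, 'cx': 324.3878345174778, 'cy': 207.0367304750048, 'rvec': array([ 2.24560903, -1.00836128,  0.39290347]), 'tvec': array([-0.51218508,  0.34482905,  0.84405028])} [ 0.1100274  -0.57351332  0.86754709]
side {'fx': 467.1967794990028, 'fy': 467.1967794990028, 'cx': 326.9122739973125, 'cy': 199.63511814296567, 'rvec': array([ 2.10873083,  0.01557525, -0.04371204]), 'tvec': array([-0.5723792 ,  0.00615044,  1.42778723])} [ 0.62580452 -1.20540872  0.72221235]
```

View pics/scene0.png

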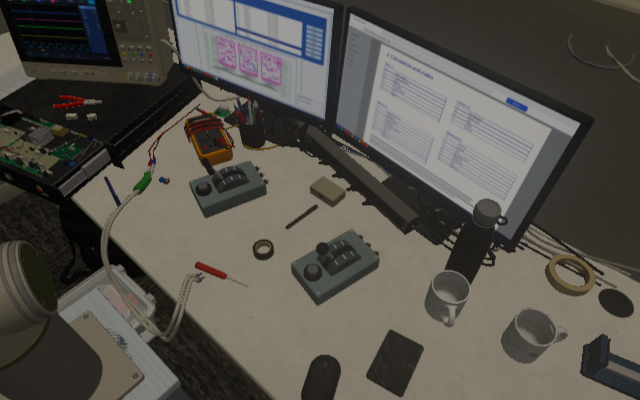

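View pics/side0.png

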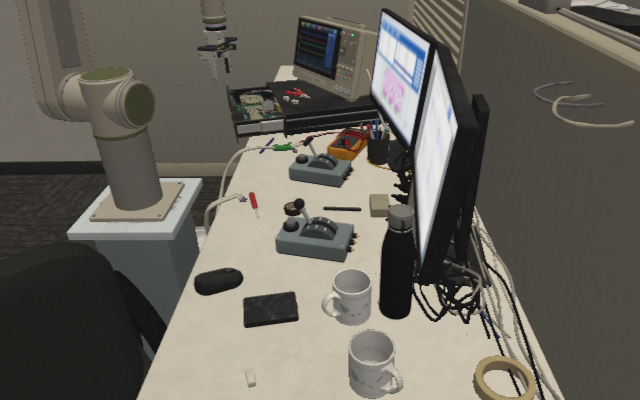

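The scene and side pictures show two grey units, one around scene (335,265) / side (315,235) and one around scene (228,190) / side (320,168). The nearer one seems to have the ball. I'll enlarge both to check.

```bash
python3 - <<'E'
import cv2,numpy as np
a=cv2.imread('pics/scene0.png');b=cv2.imread('pics/side0.png')
def c(im,x,y,w,h,g):return cv2.resize(np.clip(im[y:y+h,x:x+w]*float(g),0,255).astype('uint8'),(400,300),interpolation=cv2.INTER_CUBIC)
t=np.vstack([np.hstack([c(a,285,220,100,75+5-5,2.2),c(a,180,150,100,75,2.2)]),np.hstack([c(b,265,190,100,75,1.5),c(b,275,125,100,75,1.5)])])
cv2.imwrite('pics/z0.png',t)
E
```

```text
(no output)
```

View pics/z0.png

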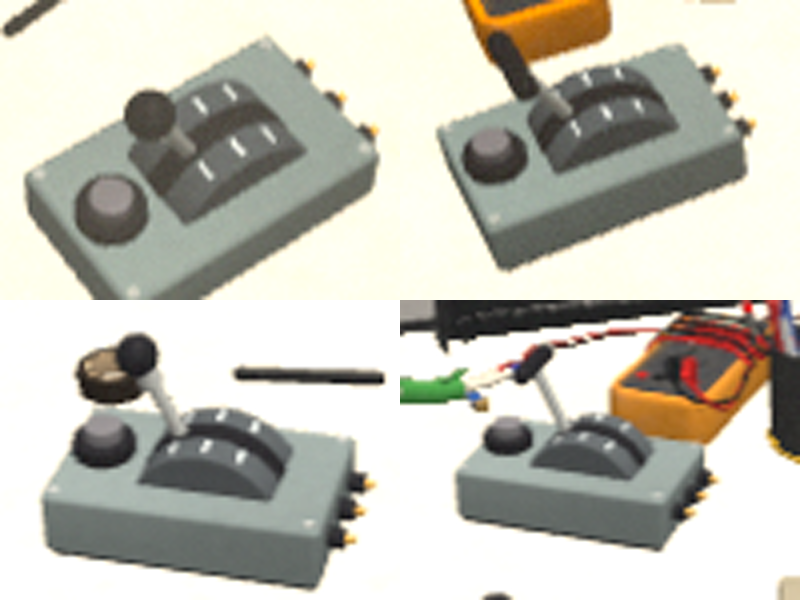

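The crops settle it. The ball unit is the near one: ball at scene (322,248) / side (299,203), button top at scene (313,268) / side (291,221). The far unit has the bar. Next I triangulate.

```bash
cat > h.py <<'E'
import cv2,numpy as np
from plant import monitor, eyes
def ray(n,uv,m=None):
    m=m or eyes.camera_model(n);R=cv2.Rodrigues(np.array(m['rvec']))[0]
    d=R.T@np.array([(uv[0]-m['cx'])/m['fx'],(uv[1]-m['cy'])/m['fy'],1]);return -R.T@np.array(m['tvec']),d/np.linalg.norm(d)
def plane(n,uv,z,m=None):
    o,d=ray(n,uv,m);return o+d*(z-o[2])/d[2]
def tri(rs):
    A=sum(np.eye(3)-np.outer(d,d) for o,d in rs);b=sum((np.eye(3)-np.outer(d,d))@o for o,d in rs)
    p=np.linalg.solve(A,b);return p,[np.linalg.norm((np.eye(3)-np.outer(d,d))@(p-o)) for o,d in rs]
E
python3 - <<'E'
from h import *
sc=lambda x,y:(285+(x+.5)/4-.5,220+(y+.5)/4-.5)
sd=lambda x,y:(265+(x+.5)/4-.5,190+(y-300+.5)/4-.5)
print('ball',tri([ray('scene',sc(150,113)),ray('side',sd(138,354))]))
print('btn',tri([ray('scene',sc(112,193)),ray('side',sd(104,427))]))
P=[plane('scene',sc(*p),.048) for p in[(38,172),(133,292),(362,148),(265,42)]]
for p in P:print(p)
print(np.mean(P,0)); 
for a,b in((0,3),(1,2)):
  d=P[b]-P[a];print('yaw',np.arctan2(d[1],d[0]),np.linalg.norm(d))
for p in[(56,490),(307,522)]:print('side',plane('side',sd(*p),.048))
E
```

```text
ball (array([ 0.51336246, -0.22209784,  0.12538489]), [np.float64(0.0004974870157469577), np.float64(0.0004974870157468971)])
btn (array([ 0.48871083, -0.21622868,  0.0684762 ]), [np.float64(0.00046352810411727204), np.float64(0.0004635281041172693)])
[ 0.48113078 -0.16559418  0.048     ]
[ 0.45960742 -0.25809455  0.048     ]
[ 0.61829446 -0.29399847  0.048     ]
[ 0.64136433 -0.20282132  0.048     ]
[ 0.55009925 -0.23012713  0.048     ]
yaw -0.22828069903300255 0.16450121274582155
yaw -0.22250973494620446 0.16269808589821494
side [ 0.46088852 -0.25674659  0.048     ]
side [ 0.61744698 -0.2909936   0.048     ]
```

>>> {"fn": "arm_command", "kwargs": {"deltas": [[[2,-2.7,0,0,0,1.05],[2,-2.7,0,0,0,1.05],[2,-2.7,0,0,0,0],[2,-2.7,0,0,0,0],[2,-2.7,0,0,0,0],[2,-2.7,0,0,0,0],[2,-2.7,0,0,0,0],[2,-2.7,0,0,0,0],[2,-2.7,0,0,0,0],[2,-2.7,0,0,0,0],[2,-2.7,0,0,0,0],[2,-2.7,0,0,0,0]]], "gripper": -1, "squeeze": 10}}

```text
t: 1.1
tool_pos: [0.3957, 0.254, 0.2183]
orientation: [-0.353, -3.121, 0.0]
force: [1.1, 0.9, -0.3]
opening: 0.0174
gripper_force: 0.0
```

>>> {"fn": "arm_command", "kwargs": {"deltas": [[[0.6,-3.7,0,0,0,0],[0.6,-3.7,0,0,0,0],[0.6,-3.7,0,0,0,0],[0.6,-3.7,0,0,0,0],[0.6,-3.7,0,0,0,0],[0.6,-3.7,0,0,0,0],[0.6,-3.7,0,0,0,0],[0.6,-3.7,0,0,0,0],[0.6,-3.7,0,0,0,0],[0.6,-3.0,0,0,0,0],[0,-2,0,0,0,0],[0,0,0,0,0,0]]]}}

```text
t: 2.1
tool_pos: [0.4548, -0.1309, 0.2181]
orientation: [-0.359, -3.12, 0.002]
force: [0.4, 0.5, 0.7]
opening: 0.0002
gripper_force: 0.0
```

>>> {"fn": "arm_command", "kwargs": {"deltas": [[[0.4,-2.7,0,0,0,0],[0.4,-2.7,0,0,0,0],[0.4,-2.6,0,0,0,0],[0,0,0,0,0,0],[0,0,0,0,0,0]]]}}

```text
t: 2.52
tool_pos: [0.467, -0.2075, 0.2181]
orientation: [-0.355, -3.12, -0.001]
force: [0.0, 0.1, -0.4]
opening: 0.0005
gripper_force: 0.0
```

```bash
python3 - <<'E'
from h import *
s=monitor.read_state();print(s['tool_pos'],s['orientation'],s['force'])
m=eyes.camera_model('wrist');w=eyes.read_camera('wrist')
np.save('m.npy',m,allow_pickle=True);cv2.imwrite('pics/w1.png',np.clip(w*1.8,0,255).astype('uint8'))
R=cv2.Rodrigues(np.array(m['rvec']))[0]
for p in[(.5133,-.2216,.124),(.4877,-.2158,.07)]:
    print(cv2.projectPoints(np.array([p]),m['rvec'],m['tvec'],np.array([[m['fx'],0,m['cx']],[0,m['fy'],m['cy']],[0,0,1.]]),None)[0].ravel())
E
```

```text
[ 0.46698921 -0.20745201  0.21807515] [-3.55338965e-01 -3.12025654e+00 -1.36043199e-03] [ 0.04220314  0.11818    -0.3799318 ]
[314.62991278 248.73427523]
[315.01691941 207.63984597]
```

View pics/w1.png

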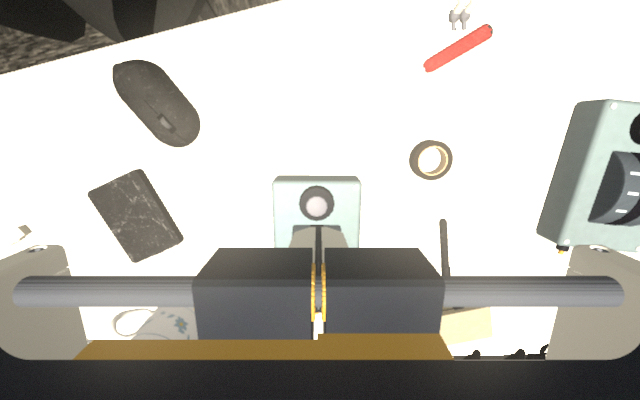

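The wrist view shows the button at (317,205), against a prediction of (315,208), so the pose is confirmed to about 1 mm. Now I descend behind the ball.

>>> {"fn": "arm_command", "kwargs": {"deltas": [[[0,-0.35,-1,0,0,0],[0,0,-2,0,0,0],[0,0,-2,0,0,0],[0,0,-2,0,0,0],[0,0,-2,0,0,0],[0,0,-1.3,0,0,0],[0,0,0,0,0,0],[0,0,0,0,0,0]]]}}

```text
t: 3.23
tool_pos: [0.4665, -0.2096, 0.1146]
orientation: [-0.351, -3.12, -0.002]
force: [-0.2, 0.0, 0.9]
opening: 0.0008
gripper_force: 0.0
```

>>> {"fn": "arm_command", "kwargs": {"deltas": [[[0.49,-0.11,0,0,0,0],[0.49,-0.11,0,0,0,0],[0.49,-0.11,0,0,0,0],[0.39,-0.09,0,0,0,0],[0.39,-0.09,0,0,0,0],[0.29,-0.07,0,0,0,0],[0.29,-0.07,0,0,0,0],[0.29,-0.07,0,0,0,0],[0,0,0,0,0,0]]]}}

```text
t: 3.98
tool_pos: [0.4975, -0.2178, 0.1153]
orientation: [-0.353, -3.118, -0.001]
force: [-7.2, 1.8, 2.9]
opening: 0.0004
gripper_force: 3.6
```

>>> {"fn": "arm_command", "kwargs": {"deltas": [[[0.29,-0.07,0,0,0,0],[0.29,-0.07,0,0,0,0],[0.29,-0.07,0,0,0,0],[0.29,-0.07,0,0,0,0],[0.29,-0.07,0,0,0,0],[0.29,-0.07,0,0,0,0],[0.29,-0.07,0,0,0,0],[0.29,-0.07,0,0,0,0],[0.29,-0.07,0,0,0,0],[0.29,-0.07,0,0,0,0],[0,0,0,0,0,0]]]}}

```text
t: 4.9
tool_pos: [0.528, -0.2253, 0.1157]
orientation: [0.353, 3.121, -0.0]
force: [0.7, 0.5, -0.1]
opening: 0.0004
gripper_force: 0.0
```

>>> {"fn": "arm_command", "kwargs": {"deltas": [[[0.29,-0.07,0,0,0,0],[0.29,-0.07,0,0,0,0],[0.29,-0.07,0,0,0,0],[0.29,-0.07,0,0,0,0],[0.29,-0.07,0,0,0,0],[0.29,-0.07,0,0,0,0],[0.29,-0.07,0,0,0,0],[0.29,-0.07,0,0,0,0],[0,0,0,0,0,0]]]}}

```text
t: 5.65
tool_pos: [0.5506, -0.2306, 0.1156]
orientation: [-0.353, -3.121, -0.001]
force: [-4.9, 1.0, 3.0]
opening: 0.0005
gripper_force: 2.5
```

>>> {"fn": "arm_command", "kwargs": {"deltas": [[[0.29,-0.07,0,0,0,0],[0.29,-0.07,0,0,0,0],[0.29,-0.07,0,0,0,0],[0.29,-0.07,0,0,0,0],[0.29,-0.07,0,0,0,0],[0.29,-0.07,0,0,0,0],[0.2,-0.05,0,0,0,0],[0,0,0,0,0,0]]]}}

```text
t: 6.32
tool_pos: [0.5708, -0.2357, 0.1159]
orientation: [0.353, 3.121, -0.001]
force: [0.3, 0.3, -0.2]
opening: 0.0001
gripper_force: 0.0
```

```bash
python3 - <<'E'
from h import *
s=monitor.read_state();print(s['tool_pos'],s['force'])
a=eyes.read_camera("scene");b=eyes.read_camera("side")
def c(im,x,y,g):return cv2.resize(np.clip(im[y:y+75,x:x+100]*float(g),0,255).astype('uint8'),(400,300),interpolation=cv2.INTER_CUBIC)
cv2.imwrite('pics/z1.png',np.hstack([c(a,285,220,2.2),c(b,265,190,1.5)]))
E
```

```text
[ 0.57082856 -0.23570783  0.11592355] [ 0.29133463  0.2585479  -0.24711484]
```

View pics/z1.png

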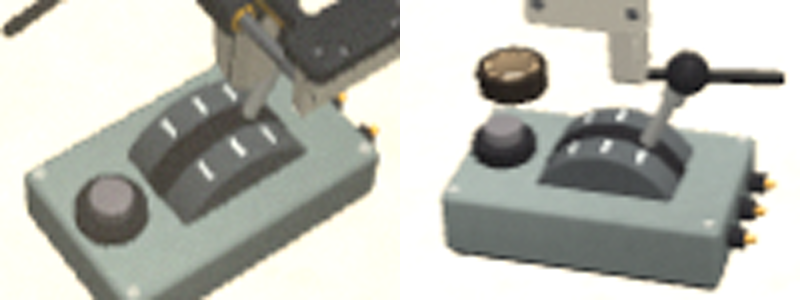

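The lever has left the finger: force is about zero, the ball is at side crop (287,73), and the rod is at the far marks. I back off to above the button and verify there.

>>> {"fn": "arm_command", "kwargs": {"deltas": [[[-1.0,0.24,0,0,0,0],[-2,0.48,0,0,0,0],[-2,0.48,0,0,0,0],[-2,0.48,0,0,0,0],[-1.3,0.31,0,0,0,0],[0,0,-1,0,0,0],[0,0,-1,0,0,0],[0,0,0,0,0,0],[0,0,0,0,0,0]]]}}

```text
t: 7.17
tool_pos: [0.4869, -0.2152, 0.0943]
orientation: [-0.353, -3.12, -0.001]
force: [-0.4, -1.1, 0.6]
opening: 0.0004
gripper_force: 0.0
```

```bash
python3 - <<'E'
from h import *
s=monitor.read_state();print(s['tool_pos'],s['force'])
a=eyes.read_camera("scene");b=eyes.read_camera("side")
def c(im,x,y,g):return cv2.resize(np.clip(im[y:y+75,x:x+100]*float(g),0,255).astype('uint8'),(400,300),interpolation=cv2.INTER_CUBIC)
cv2.imwrite('pics/z2.png',np.hstack([c(a,285,220,2.2),c(b,265,190,1.5)]))
u=np.array([.975,-.223])
for q in(.45,.75,.9):
  p=np.r_[np.array([.5599,-.2323])+.11*np.sin(q-.45)*u,.025+.11*np.cos(q-.45)];m=eyes.camera_model('side')
  uv=cv2.projectPoints(p[None],m['rvec'],m['tvec'],np.array([[m['fx'],0,m['cx']],[0,m['fy'],m['cy']],[0,0,1.]]),None)[0].ravel();print(q,(uv-[265,190])*4)
E
```

```text
[ 0.4868544  -0.21523978  0.09429401] [-0.3573637  -1.10598114  0.6469772 ]
0.45 [209.89935304  47.80863675]
0.75 [261.81699627  60.58646096]
0.9 [286.55936273  71.87460448]
```

View pics/z2.png

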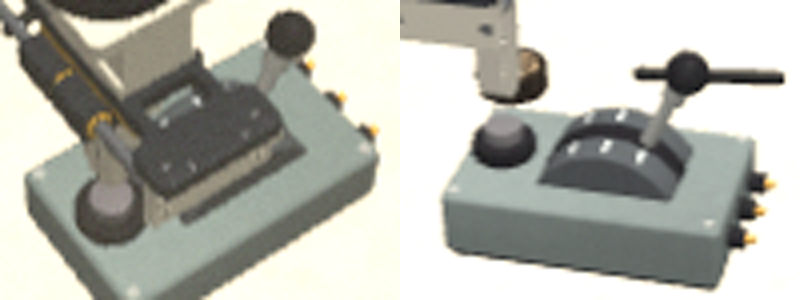

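The ball is at side crop (287,73), which matches q = 0.90 (predicted 287,72). The fingers stand above the button, so I press.

>>> {"fn": "arm_command", "kwargs": {"deltas": [[[0.05,0,-1,0,0,0],[0,0,-1,0,0,0],[0,0,-0.3,0,0,0],[0,0,-0.2,0,0,0],[0,0,-0.2,0,0,0],[0,0,-0.2,0,0,0],[0,0,0,0,0,0],[0,0,0,0,0,0]]]}}

```text
t: 7.93
tool_pos: [0.4876, -0.2155, 0.0669]
orientation: [0.353, 3.122, -0.0]
force: [-1.3, 2.0, 4.3]
opening: 0.0008
gripper_force: 1.6
```

>>> {"fn": "arm_command", "kwargs": {"deltas": [[[0,0,-0.15,0,0,0],[0,0,-0.15,0,0,0],[0,0,0,0,0,0],[0,0,0,0,0,0]]]}}

```text
t: 8.27
tool_pos: [0.4879, -0.2157, 0.0643]
orientation: [0.353, 3.121, -0.001]
force: [-2.0, 2.0, 7.2]
opening: 0.0004
gripper_force: 3.5
```

>>> {"fn": "arm_command", "kwargs": {"deltas": [[[0,0,-0.15,0,0,0],[0,0,0,0,0,0],[0,0,0,0,0,0]]]}}

```text
t: 8.52
tool_pos: [0.488, -0.2158, 0.064]
orientation: [0.353, 3.121, -0.001]
force: [-7.6, 4.5, 18.7]
opening: 0.0006
gripper_force: 9.2
```

The button has bottomed out: z stays at 64 mm and the force rises to 19 N. I release it and lift clear.

>>> {"fn": "arm_command", "kwargs": {"deltas": [[[0,0,0.4,0,0,0],[0,0,0.6,0,0,0],[0,0,2,0,0,0],[0,0,3,0,0,0],[0,0,3,0,0,0],[-1,1,3,0,0,0],[-1,2,2,0,0,0],[-1,3,0,0,0,0],[-1,3,0,0,0,0],[-1,3,0,0,0,0],[0,0,0,0,0,0],[0,0,0,0,0,0]]]}}

```text
t: 9.52
tool_pos: [0.4375, -0.0945, 0.2023]
orientation: [0.349, 3.121, -0.001]
force: [0.5, -0.0, 0.5]
opening: 0.0007
gripper_force: 0.0
```

```bash
python3 - <<'E'
from h import *
s=monitor.read_state();print(s['tool_pos'],s['force'])
a=eyes.read_camera("scene");b=eyes.read_camera("side")
def c(im,x,y,g):return cv2.resize(np.clip(im[y:y+75,x:x+100]*float(g),0,255).astype('uint8'),(400,300),interpolation=cv2.INTER_CUBIC)
cv2.imwrite('pics/z3.png',np.hstack([c(a,285,220,2.2),c(b,265,190,1.5)]))
E
```

```text
[ 0.43754023 -0.09454894  0.20231759] [ 0.45254755 -0.04121669  0.52284505]
```

View pics/z3.png

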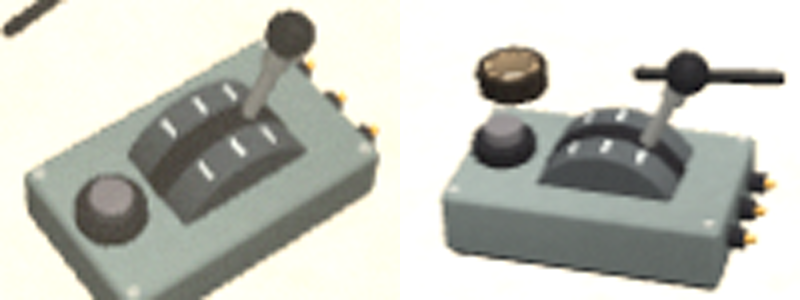

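The lever rests at the far stop (ball at side crop 287,73), the button is up again at scene crop (112,193), and the robot is clear.

```bash
python3 -c "
from plant import ticket
print(ticket.close_job())"
```

```text
the job is handed in; nothing more can be done
None
```

I pushed the ball unit's lever to its second stop, where it stayed, then pressed its button fully down and let it come back up; I handed the job in with the robot clear of everything, but no verdict came back.

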